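Pop the battery hatch of the fly dryer

ROBOT

A 6-joint arm with a two-finger parallel gripper is mounted at the origin on the work surface. World frame = base frame: x ahead of the robot, y to its left, z up, the work surface at z = 0. Lengths are in m, angles in degrees, forces in N, time in s.
With the tool pointing down it reaches from about 0.35 to 0.875 m from the base axis. Payload 4.2 kg.
Tool frame: the origin (TCP) lies on the centre line of the jaws, within the pads' length; the fingertips stand 19 mm ahead of it and the grasp point (between the pads) is the TCP; z points along the fingers, y is the line along which they close (so a half turn about z gives the same grasp; the last joint's range is limited). The gripper opens to 87 mm and grips with 3 to 60 N. Pads are 19 mm wide; open, the fingers measure 117 mm over their backs; the gripper's body (75 mm by 190 mm) begins 51 mm behind the grasp point.
Start: joints at [14.817, 22.042, 0.453, 0, -68.411, -14.817], TCP at [0.625, 0, 0.206] pointing down, gripper open.
Joint ranges: [-179.83, 179.83], [-69.29, 118.12], [-61.27, 80.66], [-181.25, 117.63], [-171.15, -9.14], [-177.46, 177.46]. Speed limits (degrees/s): [159.86, 159.86, 180, 180, 180, 180].

INTERFACE

Orientations are given as a 3x3 rotation matrix whose columns are the frame's x, y, z axes.
In Python, from station import sense, capture, finish_job, search_frame, masks_of gives the robot as it stands.
- The arm moves only by the tool drive_tool, never from a script. Its argument "rows" is a list of rows, each a list of 7 numbers: the opening in per cent of the stroke, from 0 (shut) to 100 (fully open), then the shift along the world's x, y, z in mm, then the turn, a rotation vector about the world's x, y, z in rad. In form: [[fingers, dx, dy, dz, wx, wy, wz], ...]. A call has 1 to 5 rows; each row shifts and turns the commanded pose from where the row before left it; what a row does not reach is not made up. A row lasts 1/12 s, in which the tool goes at most 41.7 mm and 7.16 degrees, less where a joint would pass 70% of its speed; a pose out of reach is approached as far as the arm can. A call is refused whole if a number of a shift passes 41.7 or a number of a turn 0.125, either way. A call with a gripper value outside its range is refused whole. The fingers move at their own pace and stop on an object; the grip force is fixed at half the most. Time passes only in rows, so rows that do not move let the fingers close. It gives the time, the measured TCP pose, the force, the opening and the grip force at its end, in the units of the state.
- sense(): the state, without advancing time (a new reading comes with each control period).
- capture(name): name is "scene" or "side" or "wrist"; returns a dict with "frame" (420x560x3 uint8, red, green, blue), "z_map" (420x560 float32, m along the optical axis (not along the pixel's ray), 0 where there is no reading), "fx", "fy", "cx", "cy" (pixels), "distortion" ([k1, k2, p1, p2, k3] as OpenCV has them; the pictures are not rectified), "R" (3x3) and "t" (3): a world point X has camera coordinates R X + t; the wrist camera has in their place "T_tool_cam" (4x4, takes a point from camera to tool coordinates, whose origin is the TCP and whose axes are the flange's). Camera axes: x right, y down, z forward; pixel columns grow to the right and rows downward; lengths in m; the calibration is good to about 2 mm. A picture is of the moment at which its call begins: read the wrist's pose just before it.
- finish_job(): hands the job in; it is judged then, once.
Trained networks look in a picture, given as the dict that the camera call returned (one of the last four; its "shot" number tells which), for a name from the list of things; names that differ only in an ending like _2 or _b are one class to them, and where a whole thing is asked for, a point or a joint stands for the part that bears it (a point fixed in the world has none). Each returns a list of dicts, best first, with "p" (0 to 1); they miss things now and then, are a little off and sometimes report something else, mostly with a low value. They report only what shows in the picture. A call takes as long as a camera call.
- search_frame(label, picture): "xy" ([column, row] in pixels, amid what is visible of it).
- masks_of(label, picture): "region" (420x560 bool, what is visible of it) and "xy" ([column, row] in pixels, amid what is visible of it).
The state is a dict: "time_s": time; "joints": joint angles; "joint_velocities": joint speeds; "effort": joint torques, N m; "tcp_pos": TCP position; "ee_rot": TCP orientation; "wrist_force": force on the tool from outside, world axes, zero at the start; "moment": the same for the moment, N m; "gripper_width": opening from 0.0 (shut) to 1.0 (fully open); "gripper_force": force on a finger pad.
Only numpy, scipy, OpenCV 4.12 (cv2) and the standard library are available. Lean on these libraries where they do the work, as an engineer would, in place of code of your own. Each camera call takes 0.05 s, during which the arm holds its last target. There are 200 camera calls.

TASK

Open the fly dryer for a battery change: with a fingertip, press its larger hatch down once, all the way in, on the ribbed pad at its free edge, then take the hand away so that the catch lets go and the hatch pops up by itself. Keep your hand off and watch for at least two seconds that it stays open; do not push it back down or grip it. Leave the small fuse hatch shut and the spools, varnish bottle and vise where they stand.

Things in the scene. Friction and masses are not known exactly. Their poses are not given: they have to be found in the camera images.
- dryer: Fly dryer fixed on the bench: white housing 130 x 250 x 50 mm (x, y, z), origin under its centre at bench level, y along it, z up. An upright dark foam wheel, 112 mm across, axis along y, 75 mm above the bench, lies 163 to 193 mm off towards -y. Two grey hatches stand on the flat top, centred at y = +55 and -55 mm; which is at +y varies. The free edges of both face the dryer's -x side
- battery_hatch_press (a point): Centre of the top of the black ribbed pad (18 x 40 mm) on the larger hatch, a grey plate 85 x 85 x 6 mm, level when shut, pad top about 91 mm above the bench, 6 mm gap below the plate. The point is 13 mm in from the free edge, midway along it, 72 mm from the hinge line. Axes: x from the free edge to the hinge, y along the hinge, z out of the top; moves with the hatch
- battery_hatch (a joint): Angle of the battery hatch, rad: 0 shut, negative pressed in, positive open; stops at -0.06 (4.5 mm in at the pad) and 1.0 (fully popped). Sprung open: pressing the pad takes about 3 N up to the stop. The catch lets go after about 2.5 mm; when released the hatch rises with the finger and swings open by itself in 1 to 3 s, free edge 70 mm up. Pressed down fully again, it catches
- fuse_hatch_press (a point): The same point on the smaller hatch, the fuse hatch: a plate 60 x 45 mm of the same height, build and direction, with a smaller pad, also 13 mm in from its free edge. To be left shut
- fuse_hatch (a joint): Angle of the fuse hatch in rad, read like the other: 0 shut, negative pressed in, positive open
- spool_a: Loose thread spool standing on the bench in front of the dryer, olive thread, black ends, 38 mm diameter, 48 mm tall, origin under its centre. Bystander
- spool_b: Loose thread spool standing on the bench in front of the dryer, orange thread, white ends, 42 mm diameter, 62 mm tall, origin under its centre. Bystander
- varnish: Small amber varnish bottle with black cap, 32 mm diameter, 62 mm tall, standing in front of the dryer, origin under its centre. Bystander
- vise: Fly-tying vise: round dark base 90 mm across, thin post, brass head, 175 mm tall, standing behind the dryer's +y end, its jaws reaching 90 mm to its -y side; origin under the base's centre. Bystander

How it is judged (in metres and radians):
On the way, in this order (a step that is already met when the one before it is completed fails the run):
1. a fingertip presses the shut battery hatch in past its catch (2.5 mm or more at the pad) (value of joint battery_hatch below -0.035 rad and contact force between the fingers and battery_hatch above 0.5 N), for 0.02 s.
2. the battery hatch has popped open (over 0.8 rad) and stays so for 2 s with nothing of the robot touching it (value of joint battery_hatch above 0.8 rad and contact force between each of the arm, the fingers and battery_hatch below 0.05 N), for 2 s.
At the end, for the whole second after the job is handed in: The battery hatch stands open by more than 0.8 rad, at rest, the fuse hatch is shut (within -0.02 to 0.04 rad), and spools, bottle and vise are within 20 mm of where they stood (value of joint battery_hatch above 0.8 rad and velocity of joint battery_hatch between -0.05 and 0.05 rad/s and value of joint fuse_hatch between -0.02 and 0.04 rad and distance of each of spool_a, spool_b, varnish, vise from where it was at the start of the episode below 0.02 m); the robot touches nothing.
It fails at once if the popped battery hatch is pushed back down (value of joint battery_hatch between 0.2 and 0.7 rad and velocity of joint battery_hatch below -0.2 rad/s).
It fails at once if the open battery hatch is gripped or forced (over 12 N) (value of joint battery_hatch above 0.2 rad and contact force between the fingers and battery_hatch above 12 N).
It fails at once if the fuse hatch is opened (value of joint fuse_hatch above 0.1 rad).
It fails at once if a spool, the bottle or the vise is lifted or moved by more than 20 mm (distance of any of spool_a, spool_b, varnish, vise from where it was at the start of the episode above 0.02 m).
It also fails if it takes over 35 s, if anything falls off the work surface, if the arm or the gripper's body presses on something with over 40 N, if the wrist force passes 120 N, or if a joint passes its speed limit or range.

## Working session

There is one attempt and no reset: what is moved stays moved. The work goes in short steps, Python scripts to look and compute and a tool call to move; the robot and the scene stay as the last step left them, time stands still between calls to the robot, and variables do not carry over. Pictures are saved under pics/ and viewed, at most 10 in all, crops included, and the job is handed in when it is done.

Besides the shell and the picture viewer there is one more tool, called by a JSON object that holds its "api" and its "payload", one argument or row to a line. drive_tool: Moves the arm, as the interface text tells. Its arguments: {"type":"object","properties":{"rows":{"type":"array"}},"required":["rows"]}

```bash
mkdir -p pics; cat > h.py <<'E'
import numpy as np, cv2
from station import *
def cam(c,s=None):
    if "R" in c: return np.array(c["R"]),np.array(c["t"])
    T=np.array(c["T_tool_cam"]);W=np.eye(4);W[:3,:3]=s["ee_rot"];W[:3,3]=s["tcp_pos"]
    M=np.linalg.inv(W@T);return M[:3,:3],M[:3,3]
def K(c): return np.array([[c["fx"],0,c["cx"]],[0,c["fy"],c["cy"]],[0,0,1.]])
def world(c,px,s=None):
    R,t=cam(c,s);px=np.atleast_2d(px).astype(float)
    n=cv2.undistortPoints(px[:,None],K(c),np.array(c["distortion"],float))[:,0]
    z=np.array([c["z_map"][int(round(v)),int(round(u))] for u,v in px])
    return (np.c_[n*z[:,None],z]-t)@R
def maskw(c,m,s=None):
    v,u=np.nonzero(m&(c["z_map"]>0));return world(c,np.c_[u,v],s)
E
python3 - <<'E'
from h import *
for n in ["scene","side","wrist"]:
    s=sense();c=capture(n);cv2.imwrite(f"pics/{n}0.png",c["frame"][:,:,::-1])
    for l in ["battery_hatch_press","battery_hatch","fuse_hatch","fuse_hatch_press","dryer","spool_a","varnish","vise"]:
        for d in masks_of(l,c)[:2]:
            w=maskw(c,d["region"],s)
            print(n,l,round(d["p"],2),np.round(d["xy"]),len(w),np.round(np.median(w,0),3) if len(w) else "", np.round(np.percentile(w,[3,97],axis=0),3).tolist() if len(w) else "")
E
```

```text
scene battery_hatch_press 0.87 [136. 256.] 2528 [ 0.546 -0.15   0.089] [[0.5, -0.193, 0.087], [0.59, -0.106, 0.092]]
scene battery_hatch 0.86 [138. 254.] 2412 [ 0.546 -0.15   0.089] [[0.501, -0.191, 0.087], [0.589, -0.107, 0.092]]
scene battery_hatch 0.7 [207. 240.] 936 [ 0.586 -0.047  0.09 ] [[0.555, -0.07, 0.087], [0.616, -0.021, 0.093]]
scene fuse_hatch 0.72 [204. 242.] 918 [ 0.586 -0.047  0.09 ] [[0.555, -0.07, 0.087], [0.615, -0.022, 0.093]]
scene fuse_hatch_press 0.83 [203. 242.] 897 [ 0.586 -0.047  0.09 ] [[0.555, -0.07, 0.088], [0.614, -0.022, 0.093]]
scene fuse_hatch_press 0.68 [116. 229.] 371 [ 0.437 -0.155  0.039] [[0.398, -0.171, -0.001], [0.447, -0.14, 0.063]]
scene dryer 0.75 [170. 275.] 9874 [ 0.571 -0.136  0.05 ] [[0.474, -0.28, 0.019], [0.654, 0.011, 0.128]]
scene spool_a 0.84 [160. 216.] 576 [ 0.462 -0.073  0.045] [[0.435, -0.089, -0.0], [0.472, -0.054, 0.05]]
scene spool_a 0.62 [214. 201.] 487 [0.499 0.024 0.048] [[0.474, 0.013, 0.002], [0.509, 0.038, 0.063]]
scene varnish 0.66 [115. 230.] 309 [ 0.438 -0.155  0.04 ] [[0.425, -0.169, 0.019], [0.446, -0.142, 0.062]]

[... 1987 characters left out ...]
 4621 [ 0.586 -0.047  0.09 ] [[0.556, -0.07, 0.089], [0.616, -0.022, 0.093]]
wrist dryer 0.98 [325. 108.] 19614 [ 0.587 -0.07   0.05 ] [[0.494, -0.146, 0.048], [0.65, 0.021, 0.051]]
wrist dryer 0.27 [331. 145.] 4692 [ 0.586 -0.047  0.09 ] [[0.556, -0.07, 0.088], [0.616, -0.021, 0.093]]
wrist spool_a 0.71 [420. 220.] 2392 [0.497 0.027 0.061] [[0.474, 0.013, 0.004], [0.51, 0.048, 0.063]]
wrist varnish 0.6 [495.  14.] 1732 [ 0.44  -0.153  0.04 ] [[0.426, -0.166, 0.009], [0.449, -0.141, 0.063]]
wrist vise 0.63 [122. 225.] 8647 [0.761 0.024 0.021] [[0.732, -0.031, 0.013], [0.807, 0.072, 0.175]]
wrist vise 0.26 [389.  32.] 7919 [ 0.545 -0.131  0.09 ] [[0.507, -0.15, 0.088], [0.592, -0.102, 0.093]]
```

View pics/scene0.png

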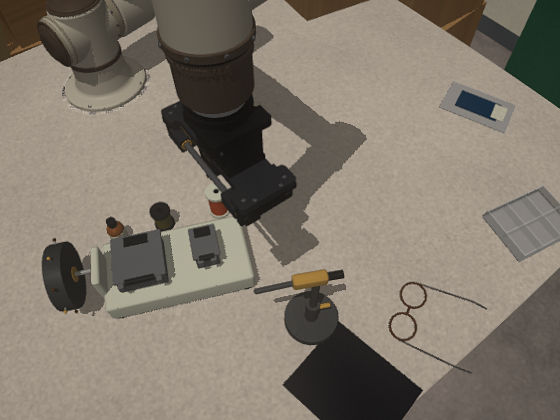

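View pics/wrist0.png

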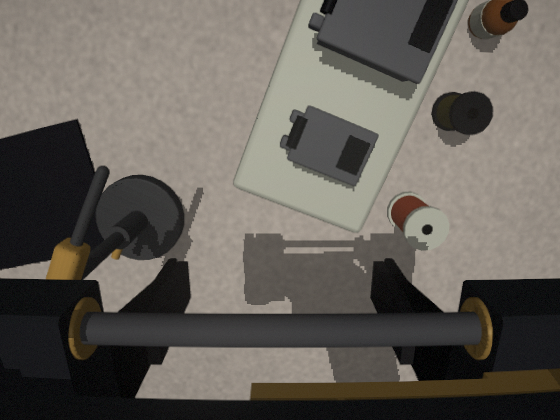

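The scene view shows the large hatch at about (138, 254) and the fuse hatch at (205, 241). Their pads face the robot, and the wrist view agrees (large hatch upper centre, pad at about (432, 22)). Next I measure the pad and the hatch yaw.

```bash
python3 - <<'E'
from h import *
s=sense();print(s["tcp_pos"],np.round(s["ee_rot"],3).tolist(),s["gripper_width"],s["time_s"])
for n in ["scene","side"]:
    c=capture(n);m=masks_of("battery_hatch_press",c)[0]["region"]
    w=maskw(c,m);w=w[(w[:,2]>.082)&(w[:,2]<.1)]
    r=cv2.minAreaRect((w[:,:2]*1000).astype(np.float32));print(n,r)
    v,u=np.nonzero(m&(c["z_map"]>0));g=c["frame"][v,u].mean(1);print(np.percentile(g,[5,15,25,50,75,95]))
    p=world(c,np.c_[u,v]);
    im=np.zeros(m.shape,np.uint8);im[v[g<np.median(g)*.6],u[g<np.median(g)*.6]]=1
    k,lab,st,ce=cv2.connectedComponentsWithStats(im)
    for i in range(1,k):
        if st[i,4]>25:
            q=p[lab[v,u]==i];print(st[i,4],np.round(q.mean(0),4),np.round(np.median(q,0),4),cv2.minAreaRect((q[:,:2]*1000).astype(np.float32)))
E
```

```text
[6.24981860e-01 3.84631671e-05 2.06257284e-01] [[0.0, -1.0, 0.0], [-1.0, -0.0, -0.0], [0.0, -0.0, -1.0]] 0.9954681810806703 1.35
scene ((544.6345825195312, -149.46923828125), (84.99752807617188, 91.54642486572266), 68.39791870117188)
[34.66666667 45.         82.         83.33333333 84.         85.33333333]
217 [ 0.5152 -0.1372  0.0911] [ 0.5151 -0.1371  0.0911] ((515.4537353515625, -137.2687530517578), (38.566009521484375, 20.095182418823242), 70.0963363647461)
178 [ 0.5838 -0.1632  0.0897] [ 0.5841 -0.163   0.0899] ((582.1549682617188, -165.15328979492188), (50.32342529296875, 10.376720428466797), 69.77196502685547)
side ((545.5741577148438, -146.83651733398438), (84.84071350097656, 88.8636474609375), 66.1791763305664)
[47.58333333 70.         80.         91.         91.66666667 92.33333333]
50 [ 0.5168 -0.1359  0.0917] [ 0.5168 -0.1355  0.0917] ((516.9252319335938, -136.75843811035156), (35.23869705200195, 13.586507797241211), 73.71953582763672)
```

{"api": "drive_tool", "payload": {
  "rows": [
    [0,-10,-12,0,0,0,0.12],
    [0,-10,-12,0,0,0,0.12],
    [0,-10,-12,0,0,0,0.12],
    [0,-10,-12,0,0,0,0.12],
    [0,-10,-12,0,0,0,0.12]
  ]
}}

```text
time_s: 1.97
tcp_pos: [0.5745, -0.0605, 0.2063]
ee_rot: [[0.57, -0.822, 0.0], [-0.822, -0.57, -0.0], [0.0, -0.0, -1.0]]
wrist_force: [0.4, -0.1, -0.3]
gripper_width: 0.708
gripper_force: 0.0
```

{"api": "drive_tool", "payload": {
  "rows": [
    [0,-10,-12,0,0,0,0.12],
    [0,-10,-12,0,0,0,0.12],
    [0,-10,-12,0,0,0,0.12],
    [0,-10,-12,0,0,0,0.12],
    [0,-10,-12,0,0,0,0.12]
  ]
}}

```text
time_s: 2.38
tcp_pos: [0.5245, -0.1205, 0.2064]
ee_rot: [[0.934, -0.357, 0.0], [-0.357, -0.934, 0.0], [0.0, -0.0, -1.0]]
wrist_force: [0.1, -0.1, 0.8]
gripper_width: 0.325
gripper_force: 0.0
```

{"api": "drive_tool", "payload": {
  "rows": [
    [0,-10,-17,0,0,0,0.01],
    [0,0,0,-20,0,0,0],
    [0,0,0,-20,0,0,0],
    [0,0,0,-20,0,0,0],
    [0,0,0,0,0,0,0]
  ]
}}

```text
time_s: 2.8
tcp_pos: [0.5119, -0.1368, 0.1426]
ee_rot: [[0.935, -0.354, -0.008], [-0.354, -0.935, 0.001], [-0.008, 0.002, -1.0]]
wrist_force: [-0.8, -0.9, -1.7]
gripper_width: 0.017
gripper_force: 0.0
```

```bash
python3 - <<'E'
from h import *
s=sense();print(s["time_s"],s["tcp_pos"],np.round(s["ee_rot"],3).tolist(),s["gripper_width"],s["wrist_force"])
c=capture("wrist");a=capture("side")
im=np.hstack([c["frame"],cv2.resize(a["frame"][90:260,230:457],(560,420))])[:,:,::-1]
cv2.imwrite("pics/b.png",cv2.resize(im,(800,300)))
d=masks_of("battery_hatch_press",c)
if d:
    m=d[0]["region"];w=maskw(c,m,s);w=w[(w[:,2]>.082)&(w[:,2]<.1)];print(d[0]["p"],cv2.minAreaRect((w[:,:2]*1000).astype(np.float32)))
E
```

```text
2.8 [ 0.51194024 -0.13682342  0.14255493] [[0.935, -0.354, -0.008], [-0.354, -0.935, 0.001], [-0.008, 0.002, -1.0]] 0.017325976464159554 [-0.76857028 -0.91695977 -1.71646853]
0.83 ((546.5103759765625, -148.9738311767578), (85.52774047851562, 90.21086883544922), 68.64183044433594)
```

View pics/b.png

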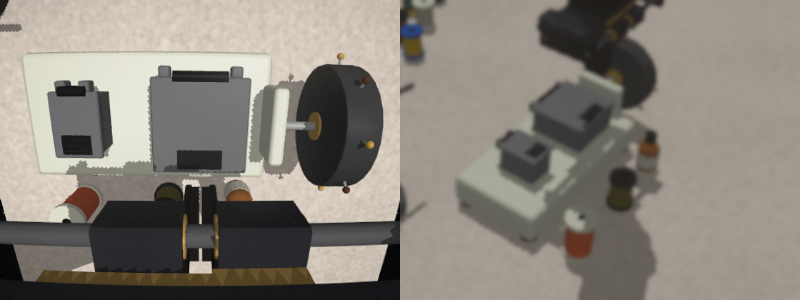

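The fingers are shut and centred on the pad along the hatch, with the large hatch under them. The wrist view puts the pad at about (199, 160). The measurements agree on a pad centre of about (0.516, -0.137).

{"api": "drive_tool", "payload": {
  "rows": [
    [0,1,0,-20,0,0,0],
    [0,0,0,-7,0,0,0],
    [0,0,0,0,0,0,0],
    [0,0,0,0,0,0,0]
  ]
}}

```text
time_s: 3.28
tcp_pos: [0.5164, -0.137, 0.1199]
ee_rot: [[0.936, -0.353, 0.001], [-0.353, -0.936, -0.0], [0.001, 0.0, -1.0]]
wrist_force: [0.5, -0.3, -0.0]
gripper_width: 0.006
gripper_force: 0.0
```

{"api": "drive_tool", "payload": {
  "rows": [
    [0,0,0,-6,0,0,0],
    [0,0,0,-3,0,0,0],
    [0,0,0,-2,0,0,0],
    [0,0,0,0,0,0,0]
  ]
}}

```text
time_s: 3.62
tcp_pos: [0.5157, -0.137, 0.1079]
ee_rot: [[0.936, -0.353, -0.001], [-0.353, -0.936, 0.0], [-0.001, 0.0, -1.0]]
wrist_force: [0.1, 0.6, -0.4]
gripper_width: 0.004
gripper_force: 0.0
```

{"api": "drive_tool", "payload": {
  "rows": [
    [0,0,0,-1.5,0,0,0],
    [0,0,0,0,0,0,0],
    [0,0,0,0,0,0,0]
  ]
}}

```text
time_s: 3.87
tcp_pos: [0.516, -0.137, 0.1068]
ee_rot: [[0.936, -0.353, 0.0], [-0.353, -0.936, -0.0], [0.0, 0.0, -1.0]]
wrist_force: [-0.3, 0.2, -0.3]
gripper_width: 0.007
gripper_force: 0.0
```

{"api": "drive_tool", "payload": {
  "rows": [
    [0,0,0,-1.5,0,0,0],
    [0,0,0,0,0,0,0],
    [0,0,0,0,0,0,0]
  ]
}}

```text
time_s: 4.12
tcp_pos: [0.5159, -0.137, 0.1052]
ee_rot: [[0.936, -0.353, -0.0], [-0.353, -0.936, -0.0], [-0.0, 0.0, -1.0]]
wrist_force: [-0.8, -0.1, 0.2]
gripper_width: 0.003
gripper_force: 0.0
```

```bash
python3 - <<'E'
from h import *
s=sense();print(s["wrist_force"],s["tcp_pos"])
a=capture("scene");b=capture("wrist")
im=np.hstack([cv2.resize(a["frame"][180:320,60:247],(560,420)),b["frame"]])[:,:,::-1]
cv2.imwrite("pics/c.png",cv2.resize(im,(800,300)))
E
```

```text
[-0.7548164  -0.10832818  0.20527634] [ 0.51594488 -0.13697377  0.10521585]
```

View pics/c.png

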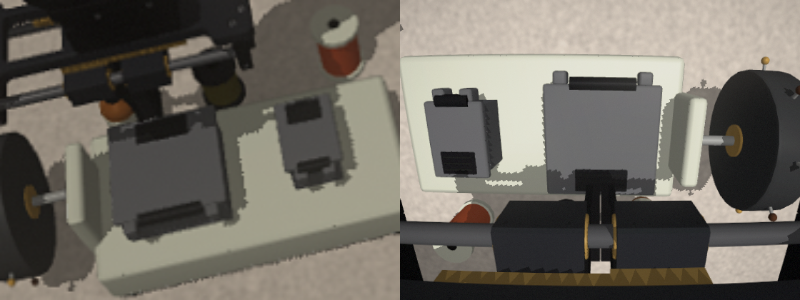

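The tip is over the front of the large hatch's pad (wrist view, about (601, 185)), but no contact shows in the force. I'll check the tip's real position from the wrist depth.

```bash
python3 - <<'E'
from h import *
s=sense();c=capture("wrist")
cv2.imwrite("pics/d.png",cv2.resize(c["frame"][210:310,200:350][:,:,::-1],(750,500)))
for u in (270,276,281,286,292):
  for v in range(236,296,6):
    print(u,v,np.round(world(c,[u,v],s)[0]*1000,0).astype(int),end=" ")
  print()
print(s["wrist_force"])
E
```

```text
270 236 [ 527 -135   90] 270 242 [ 524 -134   91] 270 248 [ 522 -133   92] 270 254 [ 518 -131   92] 270 260 [ 515 -130   92] 270 266 [ 527 -136  127] 270 272 [ 527 -136  133] 270 278 [ 526 -136  139] 270 284 [ 526 -136  144] 270 290 [ 526 -136  148] 
276 236 [ 526 -138   90] 276 242 [ 523 -137   91] 276 248 [ 520 -136   92] 276 254 [ 517 -135   92] 276 260 [ 514 -133   93] 276 266 [ 526 -138  127] 276 272 [ 526 -138  133] 276 278 [ 525 -138  139] 276 284 [ 526 -138  145] 276 290 [ 526 -138  150] 
281 236 [ 526 -141   91] 281 242 [ 523 -140   92] 281 248 [ 519 -138   92] 281 254 [ 517 -137   93] 281 260 [ 513 -136   92] 281 266 [ 525 -140  127] 281 272 [ 523 -139  129] 281 278 [ 520 -139  129] 281 284 [ 518 -138  130] 281 290 [ 515 -137  130] 
286 236 [ 525 -143   90] 286 242 [ 522 -142   92] 286 248 [ 519 -141   93] 286 254 [ 515 -140   92] 286 260 [ 512 -138   91] 286 266 [ 524 -142  128] 286 272 [ 524 -142  133] 286 278 [ 525 -142  140] 286 284 [ 524 -142  144] 286 290 [ 524 -142  149] 
292 236 [ 523 -146   90] 292 242 [ 521 -145   92] 292 248 [ 517 -144   92] 292 254 [ 515 -143   93] 292 260 [ 524 -146  124] 292 266 [ 525 -145  130] 292 272 [ 524 -145  135] 292 278 [ 523 -145  139] 292 284 [ 523 -144  144] 292 290 [ 524 -144  150] 
[-0.05983095 -0.93038302 -0.24338279]
```

View pics/d.png

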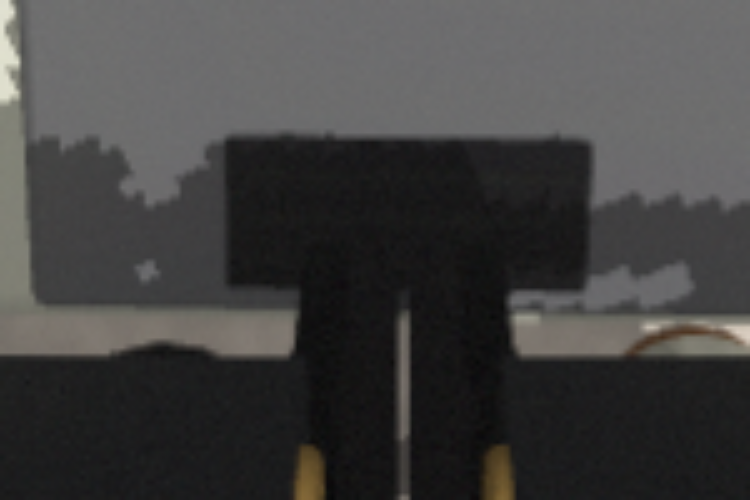

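The depth shows the closed fingers ending at z≈0.124, about 30 mm above the pad top (0.092). So the shut tips do not stand ahead of the TCP as stated. Before going further down I'll check this from the fixed cameras.

```bash
python3 - <<'E'
from h import *
s=sense();t=s["tcp_pos"];R=np.array(s["ee_rot"])
for n in ("scene","side"):
    c=capture(n);v,u=np.nonzero(c["z_map"]>0);p=(world(c,np.c_[u,v])-t)@R
    k=(abs(p[:,0])<14)&(abs(p[:,1])<19)&(p[:,2]<22)&(p[:,2]>-60)
    h,e=np.histogram(p[k,2],bins=np.arange(-60,24,4)/1000) if 0 else (None,None)
    k=(abs(p[:,0])<.014)&(abs(p[:,1])<.019)&(p[:,2]>-.06)&(p[:,2]<.024)
    h,e=np.histogram(p[k,2]*1000,bins=np.arange(-60,25,4));print(n,dict(zip(e[:-1].tolist(),h.tolist())))
    q,_=cv2.projectPoints(np.array([t,t+R[:,2]*.019]),cv2.Rodrigues(np.array(c["R"]))[0],np.array(c["t"]),K(c),np.array(c["distortion"],float))
    q=q[:,0];print(np.round(q))
    x,y=q.mean(0).astype(int);f=c["frame"][y-35:y+35,x-47:x+47].copy()
    cv2.imwrite(f"/tmp/{n}.png",cv2.resize(f,(400,300)))
cv2.imwrite("pics/e.png",np.hstack([cv2.imread("/tmp/scene.png"),cv2.imread("/tmp/side.png")])[:,:,::-1])
E
```

```text
scene {-60: 8, -56: 11, -52: 20, -48: 24, -44: 24, -40: 20, -36: 21, -32: 20, -28: 23, -24: 26, -20: 21, -16: 2, -12: 0, -8: 0, -4: 0, 0: 0, 4: 0, 8: 7, 12: 254, 16: 57, 20: 0}
[[133. 236.]
 [136. 241.]]
side {-60: 8, -56: 11, -52: 9, -48: 13, -44: 8, -40: 13, -36: 11, -32: 12, -28: 11, -24: 14, -20: 14, -16: 0, -12: 0, -8: 0, -4: 0, 0: 0, 4: 0, 8: 10, 12: 92, 16: 18, 20: 1}
[[339. 149.]
 [339. 155.]]
```

View pics/e.png

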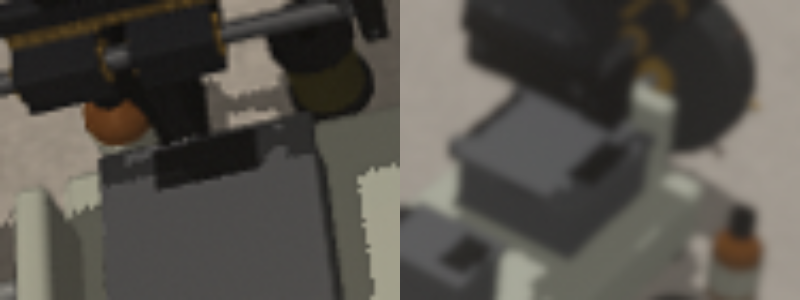

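Both fixed cameras agree: the fingers end about 17 mm behind the reported TCP, at z≈0.122. Contact is therefore about 30 mm further down. I'll go down in small steps and watch the force.

{"api": "drive_tool", "payload": {
  "rows": [
    [0,0,0,-9,0,0,0],
    [0,0,0,-8,0,0,0],
    [0,0,0,-6,0,0,0],
    [0,0,0,0,0,0,0]
  ]
}}

```text
time_s: 4.7
tcp_pos: [0.5145, -0.1369, 0.0801]
ee_rot: [[0.935, -0.353, -0.004], [-0.353, -0.935, 0.0], [-0.004, 0.001, -1.0]]
wrist_force: [0.5, -0.1, 0.3]
gripper_width: 0.005
gripper_force: 0.0
```

{"api": "drive_tool", "payload": {
  "rows": [
    [0,0,0,-3,0,0,0],
    [0,0,0,0,0,0,0],
    [0,0,0,0,0,0,0]
  ]
}}

```text
time_s: 4.95
tcp_pos: [0.516, -0.137, 0.0792]
ee_rot: [[0.936, -0.353, -0.0], [-0.353, -0.936, -0.0], [-0.0, 0.0, -1.0]]
wrist_force: [1.0, -0.5, -0.0]
gripper_width: 0.008
gripper_force: 0.0
```

{"api": "drive_tool", "payload": {
  "rows": [
    [0,0,0,-2,0,0,0],
    [0,0,0,0,0,0,0],
    [0,0,0,0,0,0,0]
  ]
}}

```text
time_s: 5.2
tcp_pos: [0.516, -0.137, 0.0773]
ee_rot: [[0.936, -0.353, 0.0], [-0.353, -0.936, -0.0], [0.0, -0.0, -1.0]]
wrist_force: [0.8, -0.9, 0.8]
gripper_width: 0.004
gripper_force: 0.0
```

{"api": "drive_tool", "payload": {
  "rows": [
    [0,0,0,-2,0,0,0],
    [0,0,0,0,0,0,0],
    [0,0,0,0,0,0,0]
  ]
}}

```text
time_s: 5.45
tcp_pos: [0.5164, -0.137, 0.0757]
ee_rot: [[0.936, -0.353, 0.001], [-0.353, -0.936, -0.0], [0.001, -0.0, -1.0]]
wrist_force: [-0.1, -0.5, 2.7]
gripper_width: 0.006
gripper_force: 1.2
```

{"api": "drive_tool", "payload": {
  "rows": [
    [0,0,0,-1.5,0,0,0],
    [0,0,0,0,0,0,0],
    [0,0,0,0,0,0,0]
  ]
}}

```text
time_s: 5.7
tcp_pos: [0.5163, -0.137, 0.0739]
ee_rot: [[0.936, -0.353, 0.001], [-0.353, -0.936, -0.0], [0.001, -0.0, -1.0]]
wrist_force: [0.6, 1.4, 3.2]
gripper_width: 0.013
gripper_force: 1.3
```

Contact at about 3 N, starting near z = 0.0765. I'll press on to the stop.

{"api": "drive_tool", "payload": {
  "rows": [
    [0,0,0,-1.5,0,0,0],
    [0,0,0,0,0,0,0],
    [0,0,0,0,0,0,0]
  ]
}}

```text
time_s: 5.95
tcp_pos: [0.5162, -0.137, 0.0723]
ee_rot: [[0.936, -0.353, 0.001], [-0.353, -0.936, -0.0], [0.001, -0.0, -1.0]]
wrist_force: [0.2, 0.5, 2.9]
gripper_width: 0.005
gripper_force: 1.5
```

{"api": "drive_tool", "payload": {
  "rows": [
    [0,0,0,-1,0,0,0],
    [0,0,0,0,0,0,0],
    [0,0,0,0,0,0,0]
  ]
}}

```text
time_s: 6.2
tcp_pos: [0.5162, -0.137, 0.0715]
ee_rot: [[0.936, -0.353, 0.001], [-0.353, -0.936, -0.0], [0.001, -0.0, -1.0]]
wrist_force: [-0.1, 0.6, 3.6]
gripper_width: 0.006
gripper_force: 2.2
```

{"api": "drive_tool", "payload": {
  "rows": [
    [0,0,0,-1,0,0,0],
    [0,0,0,0,0,0,0],
    [0,0,0,0,0,0,0]
  ]
}}

```text
time_s: 6.45
tcp_pos: [0.5163, -0.137, 0.0713]
ee_rot: [[0.936, -0.353, 0.001], [-0.353, -0.936, -0.0], [0.001, 0.0, -1.0]]
wrist_force: [-2.1, 1.7, 10.2]
gripper_width: 0.012
gripper_force: 4.7
```

The force has risen to 10 N, so the hatch is at its stop. Now I take the hand up and away from it.

{"api": "drive_tool", "payload": {
  "rows": [
    [0,0,0,20,0,0,0],
    [0,-10,4,40,0,0,0],
    [0,-20,8,40,0,0,0],
    [0,-25,10,40,0,0,0],
    [0,-25,10,40,0,0,0]
  ]
}}

```text
time_s: 6.87
tcp_pos: [0.4427, -0.1081, 0.2364]
ee_rot: [[0.935, -0.354, -0.003], [-0.354, -0.935, 0.0], [-0.003, 0.001, -1.0]]
wrist_force: [0.5, 0.1, 0.2]
gripper_width: -0.0
gripper_force: 0.0
```

{"api": "drive_tool", "payload": {
  "rows": [
    [0,0,0,20,0,0,0],
    [0,0,0,0,0,0,0],
    [0,0,0,0,0,0,0],
    [0,0,0,0,0,0,0],
    [0,0,0,0,0,0,0]
  ]
}}

```text
time_s: 7.28
tcp_pos: [0.4436, -0.1084, 0.2541]
ee_rot: [[0.935, -0.353, -0.004], [-0.353, -0.935, 0.0], [-0.004, 0.001, -1.0]]
wrist_force: [0.5, -0.2, -0.3]
gripper_width: 0.005
gripper_force: 0.0
```

{"api": "drive_tool", "payload": {
  "rows": [
    [0,0,0,0,0,0,0],
    [0,0,0,0,0,0,0],
    [0,0,0,0,0,0,0],
    [0,0,0,0,0,0,0],
    [0,0,0,0,0,0,0]
  ]
}}

```text
time_s: 7.7
tcp_pos: [0.4444, -0.1084, 0.2558]
ee_rot: [[0.936, -0.353, -0.001], [-0.353, -0.936, -0.0], [-0.001, 0.0, -1.0]]
wrist_force: [-0.5, 0.4, 0.5]
gripper_width: 0.006
gripper_force: 0.0
```

{"api": "drive_tool", "payload": {
  "rows": [
    [0,0,0,0,0,0,0],
    [0,0,0,0,0,0,0],
    [0,0,0,0,0,0,0],
    [0,0,0,0,0,0,0],
    [0,0,0,0,0,0,0]
  ]
}}

```text
time_s: 8.12
tcp_pos: [0.4444, -0.1084, 0.2561]
ee_rot: [[0.936, -0.353, 0.0], [-0.353, -0.936, -0.0], [0.0, -0.0, -1.0]]
wrist_force: [0.4, 0.2, 0.2]
gripper_width: 0.005
gripper_force: 0.0
```

{"api": "drive_tool", "payload": {
  "rows": [
    [0,0,0,0,0,0,0],
    [0,0,0,0,0,0,0],
    [0,0,0,0,0,0,0],
    [0,0,0,0,0,0,0],
    [0,0,0,0,0,0,0]
  ]
}}

```text
time_s: 8.53
tcp_pos: [0.4444, -0.1083, 0.2561]
ee_rot: [[0.936, -0.353, -0.0], [-0.353, -0.936, -0.0], [-0.0, 0.0, -1.0]]
wrist_force: [-0.7, 0.1, 1.6]
gripper_width: 0.006
gripper_force: 0.0
```

{"api": "drive_tool", "payload": {
  "rows": [
    [0,0,0,0,0,0,0],
    [0,0,0,0,0,0,0],
    [0,0,0,0,0,0,0],
    [0,0,0,0,0,0,0],
    [0,0,0,0,0,0,0]
  ]
}}

```text
time_s: 8.95
tcp_pos: [0.4444, -0.1084, 0.2561]
ee_rot: [[0.936, -0.353, -0.0], [-0.353, -0.936, -0.0], [-0.0, 0.0, -1.0]]
wrist_force: [-0.7, 0.4, -0.3]
gripper_width: 0.005
gripper_force: 0.0
```

```bash
python3 - <<'E'
from h import *
s=sense();print(s["time_s"],s["tcp_pos"],s["wrist_force"])
c=capture("scene");cv2.imwrite("pics/f.png",c["frame"][:,:,::-1])
for l in ("battery_hatch","fuse_hatch","spool_a","varnish","vise"):
  for d in masks_of(l,c)[:2]:
    w=maskw(c,d["region"]);print(l,round(d["p"],2),np.round(d["xy"]),np.round(np.median(w,0),3),np.round(np.percentile(w,[3,97],axis=0),3).tolist())
E
```

```text
8.95 [ 0.44440296 -0.10836448  0.25606334] [-0.67841607  0.37104672 -0.30059112]
battery_hatch 0.83 [130. 255.] [ 0.561 -0.156  0.124] [[0.53, -0.195, 0.086], [0.591, -0.116, 0.158]]
fuse_hatch 0.7 [204. 239.] [ 0.586 -0.047  0.09 ] [[0.556, -0.07, 0.087], [0.616, -0.022, 0.093]]
spool_a 0.97 [216. 200.] [0.499 0.028 0.059] [[0.473, 0.014, 0.005], [0.508, 0.048, 0.063]]
spool_a 0.7 [162. 218.] [ 0.462 -0.072  0.046] [[0.439, -0.088, 0.003], [0.471, -0.054, 0.05]]
varnish 0.7 [112. 224.] [ 0.436 -0.155  0.041] [[0.398, -0.169, 0.0], [0.444, -0.141, 0.063]]
vise 0.72 [310. 308.] [0.774 0.029 0.02 ] [[0.733, -0.022, 0.011], [0.809, 0.072, 0.174]]
```

View pics/f.png

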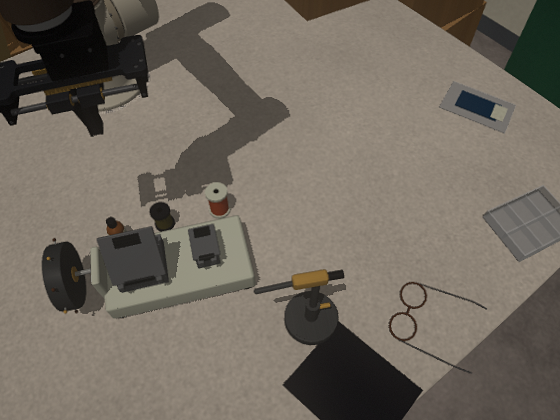

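The hatch stands open at about (135, 255), its free edge near z = 0.16, with nothing else moved. I'll watch it for 2.5 s or more with the hand still.

{"api": "drive_tool", "payload": {
  "rows": [
    [0,0,0,0,0,0,0],
    [0,0,0,0,0,0,0],
    [0,0,0,0,0,0,0],
    [0,0,0,0,0,0,0],
    [0,0,0,0,0,0,0]
  ]
}}

```text
time_s: 9.67
tcp_pos: [0.4444, -0.1083, 0.2561]
ee_rot: [[0.936, -0.353, -0.0], [-0.353, -0.936, 0.0], [-0.0, 0.0, -1.0]]
wrist_force: [-0.1, -0.2, 0.2]
gripper_width: 0.007
gripper_force: 0.0
```

{"api": "drive_tool", "payload": {
  "rows": [
    [0,0,0,0,0,0,0],
    [0,0,0,0,0,0,0],
    [0,0,0,0,0,0,0],
    [0,0,0,0,0,0,0],
    [0,0,0,0,0,0,0]
  ]
}}

```text
time_s: 10.08
tcp_pos: [0.4444, -0.1084, 0.256]
ee_rot: [[0.936, -0.353, -0.0], [-0.353, -0.936, -0.0], [-0.0, 0.0, -1.0]]
wrist_force: [-0.0, -0.5, 0.1]
gripper_width: 0.001
gripper_force: 0.0
```

{"api": "drive_tool", "payload": {
  "rows": [
    [0,0,0,0,0,0,0],
    [0,0,0,0,0,0,0],
    [0,0,0,0,0,0,0],
    [0,0,0,0,0,0,0],
    [0,0,0,0,0,0,0]
  ]
}}

```text
time_s: 10.5
tcp_pos: [0.4444, -0.1084, 0.2561]
ee_rot: [[0.936, -0.353, -0.0], [-0.353, -0.936, -0.0], [-0.0, 0.0, -1.0]]
wrist_force: [-0.2, 0.2, 0.2]
gripper_width: 0.008
gripper_force: 0.0
```

{"api": "drive_tool", "payload": {
  "rows": [
    [0,0,0,0,0,0,0],
    [0,0,0,0,0,0,0],
    [0,0,0,0,0,0,0],
    [0,0,0,0,0,0,0],
    [0,0,0,0,0,0,0]
  ]
}}

```text
time_s: 10.92
tcp_pos: [0.4444, -0.1084, 0.2561]
ee_rot: [[0.936, -0.353, 0.0], [-0.353, -0.936, -0.0], [0.0, 0.0, -1.0]]
wrist_force: [0.1, -0.3, -0.7]
gripper_width: 0.003
gripper_force: 0.0
```

{"api": "drive_tool", "payload": {
  "rows": [
    [0,0,0,0,0,0,0],
    [0,0,0,0,0,0,0],
    [0,0,0,0,0,0,0],
    [0,0,0,0,0,0,0],
    [0,0,0,0,0,0,0]
  ]
}}

```text
time_s: 11.33
tcp_pos: [0.4444, -0.1084, 0.2561]
ee_rot: [[0.936, -0.353, 0.0], [-0.353, -0.936, -0.0], [0.0, 0.0, -1.0]]
wrist_force: [-0.0, 0.1, 0.0]
gripper_width: 0.004
gripper_force: 0.0
```

{"api": "drive_tool", "payload": {
  "rows": [
    [0,0,0,0,0,0,0],
    [0,0,0,0,0,0,0],
    [0,0,0,0,0,0,0],
    [0,0,0,0,0,0,0],
    [0,0,0,0,0,0,0]
  ]
}}

```text
time_s: 11.75
tcp_pos: [0.4444, -0.1084, 0.2561]
ee_rot: [[0.936, -0.353, 0.0], [-0.353, -0.936, -0.0], [0.0, -0.0, -1.0]]
wrist_force: [0.4, 0.2, 0.4]
gripper_width: 0.006
gripper_force: 0.0
```

{"api": "drive_tool", "payload": {
  "rows": [
    [0,0,0,0,0,0,0],
    [0,0,0,0,0,0,0],
    [0,0,0,0,0,0,0],
    [0,0,0,0,0,0,0],
    [0,0,0,0,0,0,0]
  ]
}}

```text
time_s: 12.17
tcp_pos: [0.4444, -0.1084, 0.2561]
ee_rot: [[0.936, -0.353, -0.0], [-0.353, -0.936, -0.0], [0.0, 0.0, -1.0]]
wrist_force: [0.6, 0.5, -0.2]
gripper_width: 0.006
gripper_force: 0.0
```

```bash
python3 - <<'E'
from h import *
c=capture("scene");d=masks_of("battery_hatch",c)[0]
w=maskw(c,d["region"]);w=w[(w[:,2]>.084)&(w[:,2]<.17)]
n=np.linalg.svd(w-w.mean(0),full_matrices=False)[2][2];a=np.arccos(abs(n[2]))
print(sense()["time_s"],np.round(np.percentile(w,[3,97],axis=0),3).tolist(),"tilt",a)
if a>.85: print(finish_job())
E
```

```text
12.2667 [[0.533, -0.194, 0.09], [0.591, -0.117, 0.158]] tilt 1.0011219696174223
the job is handed in; nothing more can be done
None
```

The battery hatch was pressed once to its stop and popped open; it stayed open at about 1.0 rad with the hand clear for over 3 s. The fuse hatch looked shut and the bystanders unmoved in the last full check, and the job is handed in at about 12 s (no verdict returned).

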